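# Slide the brazing board home and bolt it

### The arm

A 6-joint arm with a two-finger parallel gripper is mounted at the origin on the work surface. World frame = base frame: x ahead of the robot, y to its left, z up, the work surface at z = 0. Lengths are in m, angles in rad, forces in N, time in s.
With the tool pointing down it reaches from about 0.3 to 0.875 m from the base axis. Payload 6.4 kg.
Tool frame: the origin (TCP) lies midway between the tips of the shut fingers; the grasp point (between the pads) lies 19 mm behind it (ctrl.pinch_z is the distance from the TCP to the grasp point, in m); z points along the fingers, y is the line along which they close (so a half turn about z gives the same grasp; the last joint's range is limited). The gripper opens to 85 mm and grips with 20 to 120 N. Pads are 22 mm wide; open, the fingers measure 114 mm over their backs; the gripper's body (76 mm by 85 mm) begins 54 mm behind the grasp point. The pads swing forward as they close: fully open they stand 13 mm farther back than shut.
Start: joints at [0.932, 0.181, 1.607, -0, 1.354, -0.206], TCP at [0.241, 0.522, 0.231] pointing down, gripper open.
Joint ranges: [-2.99, 2.99], [-0.89, 2.07], [0.3, 2.58], [-1.14, 4.28], [0, 2.63], [-3.12, 3.12]. Speed limits (rad/s): [2.57, 2.57, 3.01, 3.14, 3.14, 3.14].

### API

Orientations are given as a unit quaternion [w, x, y, z].
In Python, from bench import ctrl gives the robot as it stands.
- The arm moves only by the tool apply_moves, never from a script. Its argument "moves" is a list of rows, each an object with "jaw": the opening, from 0 (shut) to 1 (fully open); "offset": the shift along the tool's x, y, z in mm, a list of three; "rot": the turn, a rotation vector about the tool's x, y, z in degrees, a list of three. In form: [{"jaw": jaw, "offset": [dx, dy, dz], "rot": [ax, ay, az]}, ...]. A call has exactly 5 rows; each row shifts and turns the commanded pose from where the row before left it, along the tool's axes as they then stand; what a row does not reach is not made up. A row lasts 1/8 s, in which the tool goes at most 62.5 mm and 10.7 degrees, less where a joint would pass 70% of its speed; a pose out of reach is approached as far as the arm can. A call is refused whole if a number of a shift passes 62.5 or a number of a turn 10.7, either way. A call with a gripper value outside its range is refused whole. The fingers move at their own pace and stop on an object; the grip force is fixed at half the most. Time passes only in rows, so rows that do not move let the fingers close, or fill a call up. It gives the time, the measured TCP pose, the force, the opening and the grip force at its end, in the units of the state.
- ctrl.get_obs(): the state, without advancing time (a new reading comes with each control period).
- ctrl.camera(name): name is "side" or "top"; returns (picture, depth): 384x512x3 uint8, red, green, blue; 384x512 float32, m along the optical axis (not along the pixel's ray), 0 where there is no reading.
- ctrl.camera_params(name): a dict with "K" (3x3 intrinsics, pixels), "cam_to_world" (4x4, takes a point from camera to world coordinates). Camera axes: x right, y down, z forward; pixel columns grow to the right and rows downward; lengths in m; the calibration is good to about 2 mm. A picture is of the moment at which its call begins. camera_params takes no time and is no camera call.
- ctrl.hand_in(): hands the job in; it is judged then, once.
Trained networks look in the newest picture that a camera, given by its name, has taken for a name from the list of things; names that differ only in an ending like _2 or _b are one class to them, and where a whole thing is asked for, a point or a joint stands for the part that bears it (a point fixed in the world has none). Each returns a list of dicts, best first, with "score" (0 to 1); they miss things now and then, are a little off and sometimes report something else, mostly with a low value. They report only what shows in the picture. A call takes as long as a camera call.
- ctrl.outline_of(camera, target): "region" (384x512 bool, what is visible of it) and "position" ([column, row] in pixels, amid what is visible of it).
The state is a dict: "time_s": time; "q": joint angles; "dq": joint speeds; "joint_efforts": joint torques, N m; "eef_pos": TCP position; "eef_rot": TCP orientation; "wrist_force": force on the tool from outside, world axes, zero at the start; "torque": the same for the moment, N m; "opening": opening from 0.0 (shut) to 1.0 (fully open); "grasp_force": force on a finger pad.
Only numpy, scipy, OpenCV 4.12 (cv2) and the standard library are available. Lean on these libraries where they do the work, as an engineer would, in place of code of your own. Each camera call takes 0.05 s, during which the arm holds its last target. There are 200 camera calls.

### The job

With a fingertip, push the firebrick board along its rails towards the bolt until you feel it drop into its locating notches, then push the upright tab of the sliding bolt back towards the board until the bolt lies over the board's front lip. The brass collar stays standing on the firebrick, untouched; do not pick up or tilt the board, and leave everything else on the bench where it is. Finish with the hand clear.

Things in the scene. Friction and masses are not known exactly. Their poses are not given: they have to be found in the camera images.
- hearth: Fixed steel rail frame on the bench, 460 mm long (x -220 to +240 mm), 130 mm wide. Origin on the bench under the rails' middle line; x runs along the rails the way the board must be pushed, y across, z up. Rail tops 20 mm above the bench, between side guides 36 mm high with inner faces at y = +-57 mm. Each rail has two lanes, each with one notch 26 mm long, 8 mm deep.
- seat (a point): Point of the frame where the board's origin lies once it has dropped home: 30 mm along the frame's x from its origin, 12 mm above the bench. Axes as the frame. The four notches take the board's four runners all at once, so it stays level and drops 8 mm only here. About 3 mm of play along the rails and 2 mm across remains.
- board: Loose board, 0.4 to 0.85 kg: steel tray 160 (x) by 110 (y) by 4 mm carrying a pale firebrick slab, with four runners 9 mm high beneath. Origin at the plan centre, at the runners' underside; axes as the frame. Starts 60 to 130 mm short of the seat, origin 20 mm above the bench; home at 12 mm. Slides by plain friction (a few newtons) and cannot move on once dropped.
- push_face (a point): Centre of the board's rear (-x) end face, 80 mm behind the board's origin and 25.5 mm above it, halfway up the firebrick (135 by 106 by 25 mm, top 38 mm above the board's origin, flush with the tray at this end): a flat upright face 106 mm wide and, with the tray edge, 29 mm high. Axes as the board.
- lip (a point): Middle of the board's bare front (+x) lip, where the tray stands out 25 mm beyond the firebrick: 67 mm ahead of the board's origin, on the lip's top, 13 mm above the origin.
- bolt (a joint): Travel of the flat sliding bolt at the frame's far (+x) end, in m: 0 drawn back, 0.035 fully forward (stop). Moves along the frame's -x, towards the board, against about 1.5 N of friction, and stays where left. Its tongue (42 mm wide, underside 28 mm above the bench) passes over the lip only when the board has dropped; otherwise it butts against the tray's edge.
- bolt_tab (a point): Centre of the outer (+x) face of the bolt's upright tab: a flat steel tab 42 mm wide (y), 8 mm thick (x), its top 74 mm above the bench; this point is 56 mm above the bench. It travels with the bolt; at bolt 0 it lies 200 mm along the frame's x from the frame's origin. Axes as the frame; push it along -x. Behind it (+x) is free room above 40 mm.
- collar: Loose brass ring 52 mm across, 26 mm high, standing on the firebrick; origin at the centre of its underside.
- tin: Bystander: round closed pale tin, 60 mm across, 50 mm high, beside the frame; origin at its underside.
- bush: Bystander: brass bush 40 mm across, 35 mm high, beside the frame; origin at its underside.
- brush: Bystander: brush about 170 mm long lying beside the frame on its -y side.
- spare_brick: Bystander: loose firebrick 200 by 100 by 50 mm; origin at its underside.
- driver: Bystander: screwdriver lying on the bench.
- spool: Bystander: metal spool 60 mm across, 46 mm high; origin at its underside.

How it is judged:
By the outcome, as a careful person would: the job done as asked, in the order asked, and still so for the second after the job is handed in, with the robot touching nothing.
It also fails if it takes over 64 s, if anything falls off the work surface, if the arm or the gripper's body presses on something with over 40 N, if the wrist force passes 120 N, or if a joint passes its speed limit or range.

## Working session

There is one attempt and no reset: what is moved stays moved. The work goes in short steps, Python scripts to look and compute and a tool call to move; the robot and the scene stay as the last step left them, time stands still between calls to the robot, and variables do not carry over. Pictures are saved under pics/ and viewed, at most 10 in all, crops included, and the job is handed in when it is done.

Besides the shell and the picture viewer there is one more tool, called as name(argument=value, ...), one argument or row to a line, values as JSON. apply_moves: Moves the arm, as the interface text tells. Its arguments: {"type":"object","properties":{"moves":{"type":"array"}},"required":["moves"]}

```bash
mkdir -p pics
cat > h.py <<'E'
import numpy as np, cv2
from bench import ctrl
def cloud(cam,d):
    P=ctrl.camera_params(cam);K=P["K"];T=np.array(P["cam_to_world"])
    v,u=np.mgrid[:384,:512]
    c=np.stack([(u-K[0][2])/K[0][0]*d,(v-K[1][2])/K[1][1]*d,d,np.ones_like(d)],-1)
    w=(c@T.T)[...,:3]; w[d<=0]=np.nan
    return w
E
python3 - <<'E'
from h import *
o=ctrl.get_obs();print(o["eef_pos"],o["eef_rot"],o["wrist_force"])
ims=[]
for c in("top","side"):
    im,d=ctrl.camera(c);w=cloud(c,d);np.save(c+".npy",w);ims.append(im)
    for t in["hearth","board","bolt_tab","collar","tin","bush","brush","spare_brick","driver","spool"]:
        for r in ctrl.outline_of(c,t)[:1]:
            m=r["region"];p=w[m];p=p[~np.isnan(p[:,0])]
            (cx,cy),sz,a=cv2.minAreaRect((p[:,:2]*1000).astype(np.float32))
            print(c,t,round(r["score"],2),np.round(r["position"]),m.sum(),"med",np.round(np.median(p,0),3),"zmax",np.round(np.percentile(p[:,2],98),3),"rect",np.round([cx,cy,*sz,a],0))
            np.save(f"m_{c}_{t}.npy",m)
    cv2.imwrite(f"pics/{c}.png",cv2.resize(im[...,::-1],(768,576)))
E
```

```text
[0.24079724 0.52155553 0.23037873] [-3.66287836e-04  2.14703941e-01  9.76678788e-01 -7.92569059e-04] [ 0.13423992  1.08092616 -0.7328995 ]
top hearth 0.88 [299. 206.] 4450 med [ 0.568 -0.153  0.017] zmax 0.044 rect [583. -87. 470. 144.  85.]
top board 0.9 [243. 193.] 1911 med [0.582 0.007 0.057] zmax 0.082 rect [588.   6. 161. 118.  85.]
top bolt_tab 0.53 [326. 206.] 384 med [ 0.564 -0.239  0.036] zmax 0.076 rect [ 567. -240.   80.   51.   84.]
top collar 0.43 [236. 194.] 57 med [0.573 0.025 0.082] zmax 0.087 rect [566.  21.  50.  34.  16.]
top tin 0.57 [250. 159.] 301 med [0.695 0.008 0.049] zmax 0.054 rect [703.  12.  66.  55.  57.]
top brush 0.7 [285. 243.] 559 med [ 0.449 -0.117  0.018] zmax 0.024 rect [449. -98.  43. 168.   2.]
top spare_brick 0.62 [114. 237.] 2532 med [0.427 0.39  0.05 ] zmax 0.055 rect [430. 405. 122. 200.  89.]
top driver 0.76 [390. 229.] 287 med [ 0.52  -0.435  0.022] zmax 0.029 rect [ 525. -439.   30.  111.   80.]
top spool 0.62 [120. 179.] 347 med [0.614 0.395 0.045] zmax 0.05 rect [617. 399.  55.  54.  50.]
side hearth 0.72 [298. 229.] 3802 med [ 0.547 -0
[... 284 characters left out ...]
53. 181.] 223 med [0.57  0.008 0.073] zmax 0.084 rect [569.  12.  53.  49.  75.]
side tin 0.83 [286. 185.] 355 med [ 0.696 -0.009  0.038] zmax 0.051 rect [713.  15. 210.  63.  46.]
side bush 0.69 [311. 205.] 164 med [ 0.679 -0.132  0.027] zmax 0.036 rect [ 683. -126.   39.   35.   64.]
side brush 0.86 [246. 237.] 639 med [ 0.447 -0.126  0.016] zmax 0.021 rect [459. -89. 191.  59.  88.]
side spare_brick 0.84 [148. 164.] 1636 med [0.417 0.355 0.044] zmax 0.051 rect [456. 439. 211. 247.  85.]
side driver 0.57 [361. 291.] 589 med [ 0.521 -0.445  0.02 ] zmax 0.027 rect [ 572. -437.   40.  201.   85.]
side spool 0.6 [199. 152.] 231 med [0.614 0.387 0.03 ] zmax 0.047 rect [647. 441. 161.  53.  58.]
```

View pics/top.png

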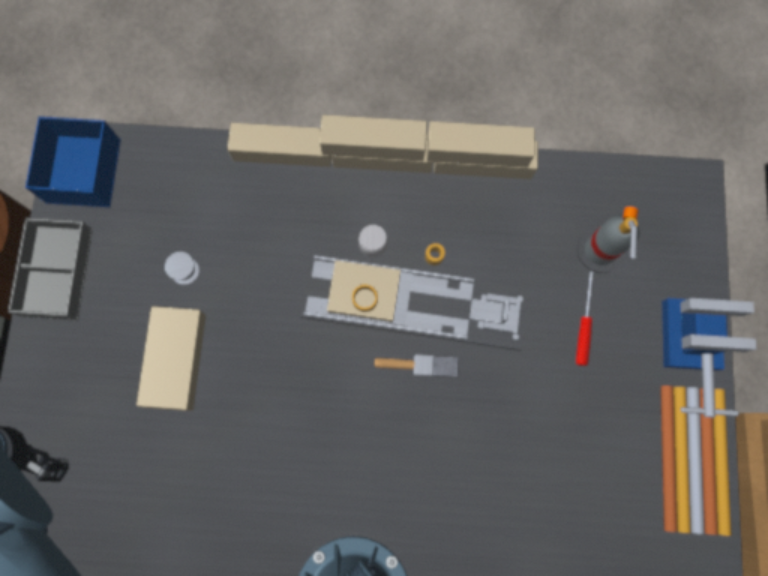

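View pics/side.png

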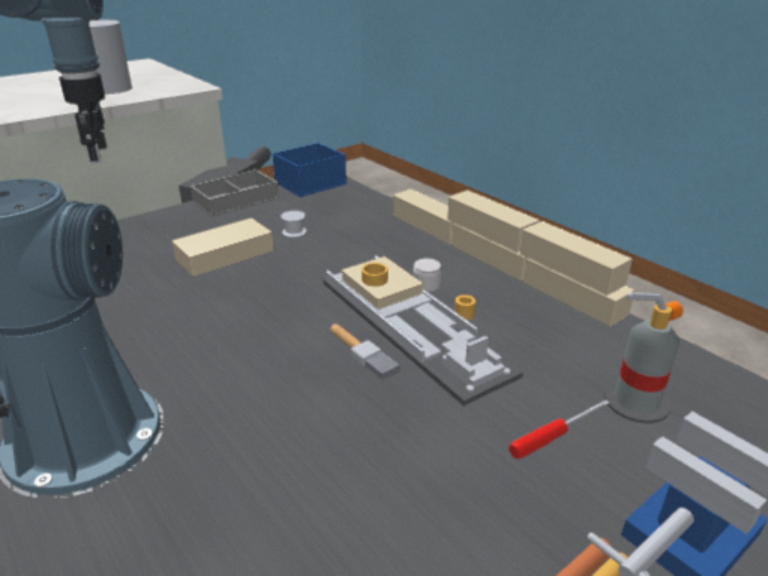

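Run:
```python
from h import *
for c in("top","side"):
    w=np.load(c+".npy").reshape(-1,3);ok=~np.isnan(w[:,0]);w=w[ok]
    def rect(s,n):
        p=w[s]
        r=cv2.minAreaRect((p[:,:2]*1000).astype(np.float32));print(c,n,len(p),np.round(r[0],1),np.round(r[1],1),round(r[2],2),"z",np.round(np.median(p[:,2]),4))
    box=(abs(w[:,0]-.585)<.085)
    m=np.load(f"m_{c}_board.npy").ravel()[ok]
    rect(m&(abs(w[:,2]-.058)<.005),"firebrick top")
    m2=np.load(f"m_{c}_hearth.npy").ravel()[ok]
    rect(m2&(abs(w[:,2]-.036)<.005),"guides")
    s=box&(w[:,2]>.062)&(w[:,1]<-.15)&(w[:,1]>-.4)
    if s.sum()>3: rect(s,"tab"); print(np.round(w[s][:,:].min(0),3),np.round(w[s].max(0),3))
    s=box&(w[:,2]>.068)&(abs(w[:,1])<.1)
    rect(s,"collar")
```

```text
top firebrick top 1307 [588.8  19.1] [134.9 107.1] 85.05 z 0.058
top guides 784 [579.2 -81.5] [430.6 127.7] 85.09 z 0.036
top tab 46 [ 562.1 -265.9] [ 8.  39.5] 85.23 z 0.0722
[ 0.542 -0.271  0.063] [ 0.582 -0.26   0.078]
top collar 108 [568.7  14.9] [51.7 47.6] 4.05 z 0.0825
side firebrick top 578 [591.6  17.3] [138.2 108.9] 84.62 z 0.0569
side guides 624 [579.9 -86.8] [411.7 127.4] 84.91 z 0.0352
side tab 83 [ 564.9 -267.7] [10.3 43.3] 86.45 z 0.0702
[ 0.543 -0.274  0.062] [ 0.587 -0.261  0.075]
side collar 176 [570.   12.5] [50.8 51.8] 5.52 z 0.0776
```

The top view shows the frame from (305,285) to (520,315), in 768-px coordinates. The board is at its left end with its centre near (363,290), the collar on it at (365,297), and the bolt and tab at (497,312). The side view agrees: the tab is upright at (475,350). The brush, tin and bush lie beside the frame, clear of the push line.

Fitting these gives frame x ≈ (-0.086, -0.996) and origin ≈ (0.579, -0.071). The board's rear face is at about x -158 mm, so it is 108 mm short of the seat. I'm now moving in behind it.

apply_moves(
  moves=[
    {"jaw":0,"offset":[-49,-21,0],"rot":[0,0,0]},
    {"jaw":0,"offset":[-49,-21,0],"rot":[0,0,0]},
    {"jaw":0,"offset":[-49,-21,0],"rot":[0,0,0]},
    {"jaw":0,"offset":[-49,-21,0],"rot":[0,0,0]},
    {"jaw":0,"offset":[-49,-21,0],"rot":[0,0,0]},
  ],
)

```text
time_s: 1.72
eef_pos: [0.4206, 0.3226, 0.2315]
eef_rot: [0.0, 0.215, 0.977, 0.0]
wrist_force: [-0.0, -0.0, -0.6]
opening: -0.002
grasp_force: 0.0
```

apply_moves(
  moves=[
    {"jaw":0,"offset":[-49,-21,0],"rot":[0,0,0]},
    {"jaw":0,"offset":[-49,-21,0],"rot":[0,0,0]},
    {"jaw":0,"offset":[-49,-21,0],"rot":[0,0,0]},
    {"jaw":0,"offset":[-49,-21,0],"rot":[0,0,0]},
    {"jaw":0,"offset":[-49,-21,0],"rot":[0,0,0]},
  ],
)

```text
time_s: 2.35
eef_pos: [0.599, 0.1244, 0.2314]
eef_rot: [0.0, 0.215, 0.977, 0.0]
wrist_force: [1.4, 0.0, -0.9]
opening: -0.004
grasp_force: 0.0
```

apply_moves(
  moves=[
    {"jaw":0,"offset":[0,0,0],"rot":[0,0,10]},
    {"jaw":0,"offset":[0,0,0],"rot":[0,0,10]},
    {"jaw":0,"offset":[0,0,0],"rot":[0,0,10]},
    {"jaw":0,"offset":[0,0,0],"rot":[0,0,10]},
    {"jaw":0,"offset":[0,0,0],"rot":[0,0,10]},
  ],
)

```text
time_s: 2.98
eef_pos: [0.5979, 0.1258, 0.2312]
eef_rot: [-0.0, 0.61, 0.793, -0.0]
wrist_force: [0.9, -0.4, -0.6]
opening: 0.001
grasp_force: 0.0
```

apply_moves(
  moves=[
    {"jaw":0,"offset":[0,0,0],"rot":[0,0,10]},
    {"jaw":0,"offset":[0,0,0],"rot":[0,0,10]},
    {"jaw":0,"offset":[0,0,0],"rot":[0,0,0]},
    {"jaw":0,"offset":[0,0,0],"rot":[0,0,0]},
    {"jaw":0,"offset":[0,0,0],"rot":[0,0,0]},
  ],
)

```text
time_s: 3.6
eef_pos: [0.5979, 0.1259, 0.2313]
eef_rot: [0.0, 0.735, 0.678, 0.0]
wrist_force: [0.6, 1.0, -0.1]
opening: 0.005
grasp_force: 0.0
```

apply_moves(
  moves=[
    {"jaw":0,"offset":[0,0,50],"rot":[0,0,0]},
    {"jaw":0,"offset":[0,0,50],"rot":[0,0,0]},
    {"jaw":0,"offset":[0,0,45],"rot":[0,0,0]},
    {"jaw":0,"offset":[0,0,30],"rot":[0,0,0]},
    {"jaw":0,"offset":[0,0,18],"rot":[0,0,0]},
  ],
)

```text
time_s: 4.22
eef_pos: [0.5969, 0.1258, 0.0364]
eef_rot: [-0.001, 0.736, 0.677, -0.001]
wrist_force: [0.9, -0.2, -0.3]
opening: 0.002
grasp_force: 0.0
```

apply_moves(
  moves=[
    {"jaw":0,"offset":[-5,0,0],"rot":[0,0,0]},
    {"jaw":0,"offset":[-5,0,0],"rot":[0,0,0]},
    {"jaw":0,"offset":[-5,0,0],"rot":[0,0,0]},
    {"jaw":0,"offset":[-4,0,0],"rot":[0,0,0]},
    {"jaw":0,"offset":[-3,0,0],"rot":[0,0,0]},
  ],
)

```text
time_s: 4.85
eef_pos: [0.5963, 0.1036, 0.0388]
eef_rot: [0.0, 0.736, 0.677, 0.0]
wrist_force: [-0.1, 0.4, 0.3]
opening: -0.001
grasp_force: 0.0
```

apply_moves(
  moves=[
    {"jaw":0,"offset":[-2,0,0],"rot":[0,0,0]},
    {"jaw":0,"offset":[-2,0,0],"rot":[0,0,0]},
    {"jaw":0,"offset":[-2,0,0],"rot":[0,0,0]},
    {"jaw":0,"offset":[-2,0,0],"rot":[0,0,0]},
    {"jaw":0,"offset":[-2,0,0],"rot":[0,0,0]},
  ],
)

```text
time_s: 5.48
eef_pos: [0.5952, 0.0946, 0.0383]
eef_rot: [-0.0, 0.736, 0.677, 0.0]
wrist_force: [-0.4, 3.7, -0.4]
opening: -0.002
grasp_force: 1.9
```

Contact is at about 3.7 N, where expected. I'm pushing on steadily.

apply_moves(
  moves=[
    {"jaw":0,"offset":[-3,0,0],"rot":[0,0,0]},
    {"jaw":0,"offset":[-3,0,0],"rot":[0,0,0]},
    {"jaw":0,"offset":[-3,0,0],"rot":[0,0,0]},
    {"jaw":0,"offset":[-3,0,0],"rot":[0,0,0]},
    {"jaw":0,"offset":[-3,0,0],"rot":[0,0,0]},
  ],
)

```text
time_s: 6.1
eef_pos: [0.5939, 0.0787, 0.0382]
eef_rot: [-0.0, 0.736, 0.677, -0.0]
wrist_force: [0.8, 2.9, -1.0]
opening: -0.0
grasp_force: 1.7
```

apply_moves(
  moves=[
    {"jaw":0,"offset":[-4,0,0],"rot":[0,0,0]},
    {"jaw":0,"offset":[-4,0,0],"rot":[0,0,0]},
    {"jaw":0,"offset":[-4,0,0],"rot":[0,0,0]},
    {"jaw":0,"offset":[-4,0,0],"rot":[0,0,0]},
    {"jaw":0,"offset":[-4,0,0],"rot":[0,0,0]},
  ],
)

```text
time_s: 6.72
eef_pos: [0.5922, 0.0588, 0.0382]
eef_rot: [-0.0, 0.736, 0.677, -0.0]
wrist_force: [0.7, 3.1, -1.7]
opening: 0.002
grasp_force: 1.6
```

apply_moves(
  moves=[
    {"jaw":0,"offset":[-4,0,0],"rot":[0,0,0]},
    {"jaw":0,"offset":[-4,0,0],"rot":[0,0,0]},
    {"jaw":0,"offset":[-4,0,0],"rot":[0,0,0]},
    {"jaw":0,"offset":[-4,0,0],"rot":[0,0,0]},
    {"jaw":0,"offset":[-4,0,0],"rot":[0,0,0]},
  ],
)

```text
time_s: 7.35
eef_pos: [0.5905, 0.0389, 0.0382]
eef_rot: [-0.0, 0.736, 0.677, -0.0]
wrist_force: [-0.4, 3.0, -1.2]
opening: 0.003
grasp_force: 1.4
```

apply_moves(
  moves=[
    {"jaw":0,"offset":[-4,0,0],"rot":[0,0,0]},
    {"jaw":0,"offset":[-4,0,0],"rot":[0,0,0]},
    {"jaw":0,"offset":[-4,0,0],"rot":[0,0,0]},
    {"jaw":0,"offset":[-4,0,0],"rot":[0,0,0]},
    {"jaw":0,"offset":[-4,0,0],"rot":[0,0,0]},
  ],
)

```text
time_s: 7.98
eef_pos: [0.5889, 0.0189, 0.0382]
eef_rot: [-0.0, 0.736, 0.677, -0.0]
wrist_force: [-0.4, 2.1, -2.3]
opening: 0.002
grasp_force: 1.3
```

apply_moves(
  moves=[
    {"jaw":0,"offset":[-3,0,0],"rot":[0,0,0]},
    {"jaw":0,"offset":[-3,0,0],"rot":[0,0,0]},
    {"jaw":0,"offset":[-3,0,0],"rot":[0,0,0]},
    {"jaw":0,"offset":[-3,0,0],"rot":[0,0,0]},
    {"jaw":0,"offset":[-2,0,0],"rot":[0,0,0]},
  ],
)

```text
time_s: 8.6
eef_pos: [0.5878, 0.0051, 0.0383]
eef_rot: [0.0, 0.736, 0.677, 0.0]
wrist_force: [-0.0, 2.4, -1.9]
opening: -0.001
grasp_force: 1.3
```

apply_moves(
  moves=[
    {"jaw":0,"offset":[-1.5,0,0],"rot":[0,0,0]},
    {"jaw":0,"offset":[-1.5,0,0],"rot":[0,0,0]},
    {"jaw":0,"offset":[-1.5,0,0],"rot":[0,0,0]},
    {"jaw":0,"offset":[-1.5,0,0],"rot":[0,0,0]},
    {"jaw":0,"offset":[-1.5,0,0],"rot":[0,0,0]},
  ],
)

```text
time_s: 9.22
eef_pos: [0.5871, -0.0023, 0.0383]
eef_rot: [-0.0, 0.736, 0.677, -0.0]
wrist_force: [0.6, 3.1, -2.3]
opening: -0.002
grasp_force: 1.3
```

apply_moves(
  moves=[
    {"jaw":0,"offset":[-1,0,0],"rot":[0,0,0]},
    {"jaw":0,"offset":[-1,0,0],"rot":[0,0,0]},
    {"jaw":0,"offset":[-1,0,0],"rot":[0,0,0]},
    {"jaw":0,"offset":[-1,0,0],"rot":[0,0,0]},
    {"jaw":0,"offset":[-1,0,0],"rot":[0,0,0]},
  ],
)

```text
time_s: 9.85
eef_pos: [0.5867, -0.0072, 0.0383]
eef_rot: [-0.0, 0.736, 0.677, -0.0]
wrist_force: [0.7, 2.1, -2.0]
opening: 0.005
grasp_force: 1.4
```

apply_moves(
  moves=[
    {"jaw":0,"offset":[-1,0,0],"rot":[0,0,0]},
    {"jaw":0,"offset":[-1,0,0],"rot":[0,0,0]},
    {"jaw":0,"offset":[-1,0,0],"rot":[0,0,0]},
    {"jaw":0,"offset":[-1,0,0],"rot":[0,0,0]},
    {"jaw":0,"offset":[-1,0,0],"rot":[0,0,0]},
  ],
)

```text
time_s: 10.48
eef_pos: [0.5863, -0.0122, 0.0383]
eef_rot: [-0.0, 0.736, 0.677, 0.0]
wrist_force: [0.7, 2.8, -1.3]
opening: 0.002
grasp_force: 1.5
```

apply_moves(
  moves=[
    {"jaw":0,"offset":[-1,0,0],"rot":[0,0,0]},
    {"jaw":0,"offset":[-1,0,0],"rot":[0,0,0]},
    {"jaw":0,"offset":[-1,0,0],"rot":[0,0,0]},
    {"jaw":0,"offset":[0,0,0],"rot":[0,0,0]},
    {"jaw":0,"offset":[0,0,0],"rot":[0,0,0]},
  ],
)

```text
time_s: 11.1
eef_pos: [0.5862, -0.0151, 0.0385]
eef_rot: [0.0, 0.736, 0.677, 0.0]
wrist_force: [0.3, 3.5, 1.4]
opening: 0.002
grasp_force: 1.9
```

```bash
cat > chk.py <<'E'
from h import *
O=np.array([.5794,-.0712]);f=np.array([-.0863,-.9963]);g=np.array([.9963,-.0863])
for c in("side","top"):
    im,d=ctrl.camera(c);w=cloud(c,d)
    X=(w[...,:2]-O)@f*1000;Y=(w[...,:2]-O)@g*1000;Z=w[...,2]*1000
    s=(abs(Y)<50)&(X>-30)&(X<140)
    for a in range(-50,130,15):
        q=(abs(X-a)<5)&(Y>20)&(Y<50)
        if q.sum()>3: print(c,a,int(q.sum()),np.round(np.median(Z[q]),1),end="; ")
    q=(abs(Y)<54)&(Z>44)&(Z<64)&(X>-200)&(X<140);p=np.stack([X[q],Y[q]],1).astype(np.float32)
    print("\nblock",cv2.minAreaRect(p),"z",np.median(Z[q]))
    q=(abs(Y)<30)&(Z>62)&(X>130)&(X<230);print("tab",np.round([X[q].min(),X[q].max(),np.median(X[q]),np.median(Y[q])],1))
    q=(abs(Y)<50)&(Z>64)&(X>-20)&(X<80)
    if q.sum()>5: p=np.stack([X[q],Y[q]],1).astype(np.float32);print("collar",cv2.minAreaRect(p),np.percentile(Z[q],95))
    import sys
    if len(sys.argv)>1 and sys.argv[1] in(c,"both"): cv2.imwrite(f"pics/{c}_{ctrl.get_obs()['time_s']:.2f}.png",cv2.resize(im[130:260,180:380,::-1],None,fx=4,fy=4)); 
o=ctrl.get_obs();print(o["time_s"],o["wrist_force"],o["eef_pos"])
E
python3 chk.py side; ls pics
```

```text
side -50 73 122.4; side -35 40 88.7; side -20 37 202.3; side -5 8 49.6; side 10 135 356.4; side 25 19 49.2; side 40 21 49.6; side 55 22 49.8; side 70 24 49.3; side 85 63 40.7; side 100 20 24.6; side 115 26 23.5; 
block ((14.708221435546875, 1.8366432189941406), (104.29224395751953, 155.73622131347656), 89.82884216308594) z 49.435857374565074
tab [192.3 203.1 199.1   0.5]
collar ((15.0075101852417, -3.3822708129882812), (72.73429870605469, 85.83187866210938), 18.025712966918945) 414.35370940070294
top -50 23 390.3; top -35 17 387.1; top -20 16 386.3; top -5 18 389.6; top 10 33 50.2; top 25 31 51.0; top 40 29 50.5; top 55 33 49.9; top 70 30 49.5; top 85 27 48.3; top 100 31 24.3; top 115 31 21.1; 
block ((22.80157470703125, 1.1577873229980469), (133.41571044921875, 105.4926986694336), 0.0918751135468483) z 50.00786793030021
tab [191.3 200.1 194.9  -1.3]
collar ((16.62539291381836, -6.5324859619140625), (86.35548400878906, 73.0664291381836), 89.9465103149414) 433.95987386428146
11.2 [0.11969746 3.12172848 1.07847241] [ 0.58620361 -0.0150984   0.03844183]
side.png
side_11.15.png
top.png
```

The board's top now reads 50 mm and is level, down from 58, so it has dropped home. The collar is still on it. Next I back off, lift, and cross over to beyond the tab.

apply_moves(
  moves=[
    {"jaw":0,"offset":[5,0,0],"rot":[0,0,0]},
    {"jaw":0,"offset":[15,0,0],"rot":[0,0,0]},
    {"jaw":0,"offset":[0,0,-50],"rot":[0,0,0]},
    {"jaw":0,"offset":[0,0,-60],"rot":[0,0,0]},
    {"jaw":0,"offset":[0,0,-52],"rot":[0,0,0]},
  ],
)

```text
time_s: 11.82
eef_pos: [0.5879, 0.0054, 0.2024]
eef_rot: [0.0, 0.736, 0.677, 0.0]
wrist_force: [0.2, -0.4, -0.4]
opening: -0.001
grasp_force: 0.0
```

apply_moves(
  moves=[
    {"jaw":0,"offset":[-50,-1,0],"rot":[0,0,0]},
    {"jaw":0,"offset":[-50,-1,0],"rot":[0,0,0]},
    {"jaw":0,"offset":[-50,-1,0],"rot":[0,0,0]},
    {"jaw":0,"offset":[-50,-1,0],"rot":[0,0,0]},
    {"jaw":0,"offset":[-50,0,0],"rot":[0,0,0]},
  ],
)

```text
time_s: 12.45
eef_pos: [0.5628, -0.2449, 0.2003]
eef_rot: [0.0, 0.736, 0.677, -0.0]
wrist_force: [1.3, 0.5, 1.2]
opening: 0.005
grasp_force: 0.0
```

apply_moves(
  moves=[
    {"jaw":0,"offset":[-40,0,0],"rot":[0,0,0]},
    {"jaw":0,"offset":[-20,0,0],"rot":[0,0,0]},
    {"jaw":0,"offset":[0,0,0],"rot":[0,0,0]},
    {"jaw":0,"offset":[0,0,0],"rot":[0,0,0]},
    {"jaw":0,"offset":[0,0,0],"rot":[0,0,0]},
  ],
)

```text
time_s: 13.08
eef_pos: [0.5583, -0.3022, 0.2004]
eef_rot: [-0.0, 0.735, 0.678, 0.0]
wrist_force: [-0.6, 0.0, -0.0]
opening: 0.001
grasp_force: 0.0
```

```bash
python3 chk.py both; ls pics; python3 -c "
from bench import ctrl;o=ctrl.get_obs();print(o['q'],o['eef_pos'],o['eef_rot'])"
```

```text
side -35 16 49.5; side -20 12 48.7; side -5 8 49.2; side 10 13 49.5; side 25 18 49.0; side 40 22 49.7; side 55 21 49.5; side 70 23 49.0; side 85 65 44.6; side 100 22 24.3; side 115 27 23.0; 
block ((23.22856903076172, 1.95001220703125), (104.38971710205078, 141.16978454589844), 89.60152435302734) z 49.33301996232564
tab [147.7 229.7 195.   -6.1]
collar ((28.957103729248047, -15.681045532226562), (50.90232467651367, 51.76190948486328), 15.78568172454834) 76.40681353715246
top -50 30 20.8; top -35 33 49.8; top -20 32 50.3; top -5 29 49.4; top 10 31 50.0; top 25 30 49.3; top 40 32 49.1; top 55 31 48.7; top 70 32 49.4; top 85 27 50.2; top 100 31 24.7; top 115 30 22.8; 
block ((21.62732696533203, 0.844512939453125), (134.94992065429688, 106.263671875), 0.19431211054325104) z 49.737678289404116
tab [141.8 230.  197.4  -9.8]
collar ((27.505760192871094, -17.885679244995117), (50.468650817871094, 49.409786224365234), 72.08167266845703) 79.1940688361903
13.175 [-0.31776435 -0.15787703  0.47219587] [ 0.55817507 -0.3025822   0.20042231]
side.png
side_11.15.png
side_13.12.png
top.png
top_13.18.png
[-6.83405750e-01  3.38146888e-01  1.47706613e+00  7.24126981e-05
  1.32638214e+00 -6.01262650e-01] [ 0.55817507 -0.3025822   0.20042231] [-6.25125940e-06  7.35550208e-01  6.77470214e-01  3.45923788e-05]
```

apply_moves(
  moves=[
    {"jaw":0,"offset":[0,0,50],"rot":[0,0,0]},
    {"jaw":0,"offset":[0,0,45],"rot":[0,0,0]},
    {"jaw":0,"offset":[0,0,30],"rot":[0,0,0]},
    {"jaw":0,"offset":[0,0,15],"rot":[0,0,0]},
    {"jaw":0,"offset":[0,0,7],"rot":[0,0,0]},
  ],
)

```text
time_s: 13.8
eef_pos: [0.558, -0.3036, 0.053]
eef_rot: [-0.0, 0.736, 0.677, -0.0]
wrist_force: [-0.4, 0.3, 0.3]
opening: 0.002
grasp_force: 0.0
```

apply_moves(
  moves=[
    {"jaw":0,"offset":[4,0,0],"rot":[0,0,0]},
    {"jaw":0,"offset":[4,0,0],"rot":[0,0,0]},
    {"jaw":0,"offset":[3,0,0],"rot":[0,0,0]},
    {"jaw":0,"offset":[3,0,0],"rot":[0,0,0]},
    {"jaw":0,"offset":[2,0,0],"rot":[0,0,0]},
  ],
)

```text
time_s: 14.42
eef_pos: [0.5593, -0.2876, 0.0535]
eef_rot: [0.0, 0.736, 0.677, 0.0]
wrist_force: [0.4, -0.3, 0.5]
opening: -0.005
grasp_force: 0.0
```

apply_moves(
  moves=[
    {"jaw":0,"offset":[2,0,0],"rot":[0,0,0]},
    {"jaw":0,"offset":[2,0,0],"rot":[0,0,0]},
    {"jaw":0,"offset":[2,0,0],"rot":[0,0,0]},
    {"jaw":0,"offset":[2,0,0],"rot":[0,0,0]},
    {"jaw":0,"offset":[2,0,0],"rot":[0,0,0]},
  ],
)

```text
time_s: 15.05
eef_pos: [0.56, -0.2781, 0.0533]
eef_rot: [0.0, 0.736, 0.677, -0.0]
wrist_force: [-0.8, -1.5, -0.3]
opening: -0.0
grasp_force: 0.8
```

apply_moves(
  moves=[
    {"jaw":0,"offset":[2.5,0,0],"rot":[0,0,0]},
    {"jaw":0,"offset":[2.5,0,0],"rot":[0,0,0]},
    {"jaw":0,"offset":[2.5,0,0],"rot":[0,0,0]},
    {"jaw":0,"offset":[2.5,0,0],"rot":[0,0,0]},
    {"jaw":0,"offset":[2.5,0,0],"rot":[0,0,0]},
  ],
)

```text
time_s: 15.68
eef_pos: [0.5611, -0.2652, 0.0533]
eef_rot: [0.0, 0.736, 0.677, -0.0]
wrist_force: [0.1, -2.1, -1.9]
opening: -0.0
grasp_force: 0.8
```

apply_moves(
  moves=[
    {"jaw":0,"offset":[2,0,0],"rot":[0,0,0]},
    {"jaw":0,"offset":[2,0,0],"rot":[0,0,0]},
    {"jaw":0,"offset":[2,0,0],"rot":[0,0,0]},
    {"jaw":0,"offset":[2,0,0],"rot":[0,0,0]},
    {"jaw":0,"offset":[2,0,0],"rot":[0,0,0]},
  ],
)

```text
time_s: 16.3
eef_pos: [0.5619, -0.2554, 0.0533]
eef_rot: [0.0, 0.736, 0.677, 0.0]
wrist_force: [0.1, -1.8, -1.1]
opening: 0.002
grasp_force: 0.8
```

apply_moves(
  moves=[
    {"jaw":0,"offset":[1,0,0],"rot":[0,0,0]},
    {"jaw":0,"offset":[1,0,0],"rot":[0,0,0]},
    {"jaw":0,"offset":[1,0,0],"rot":[0,0,0]},
    {"jaw":0,"offset":[1,0,0],"rot":[0,0,0]},
    {"jaw":0,"offset":[1,0,0],"rot":[0,0,0]},
  ],
)

```text
time_s: 16.92
eef_pos: [0.5623, -0.2514, 0.0534]
eef_rot: [0.001, 0.736, 0.677, -0.001]
wrist_force: [-0.7, -6.5, -2.8]
opening: 0.001
grasp_force: 3.6
```

Resistance rose a little before the stop I expected, so I'm looking before pushing further.

Run:
```python
from h import *
O=np.array([.5794,-.0712]);f=np.array([-.0863,-.9963]);g=np.array([.9963,-.0863])
ims=[]
for c in("side","top"):
    im,d=ctrl.camera(c);w=cloud(c,d)
    X=(w[...,:2]-O)@f*1000;Y=(w[...,:2]-O)@g*1000;Z=w[...,2]*1000
    for a in range(84,180,6):
        q=(abs(X-a)<3)&(abs(Y)<15)
        if q.sum()>1: print(c,a,int(q.sum()),np.round(np.median(Z[q]),1),end="; ")
    q=(abs(Y+14)<6)&(Z>60)&(Z<76)&(X>130)&(X<180);print("\ntab X",np.round(np.percentile(X[q],[5,50,95]),1) if q.any() else None)
    ims.append(cv2.resize(im[140:240,220:370,::-1],(700,290 if 0 else 466)) if c=="side" else cv2.resize(im[160:245,195:365,::-1],(700,350)))
    cv2.imwrite(f"pics/z_{c}.png",ims[-1])
```

```text
side 84 18 49.1; side 90 68 38.9; side 102 13 35.1; side 108 19 35.0; side 114 22 35.6; side 120 38 36.5; side 126 61 430.1; side 132 56 426.3; side 138 34 419.8; side 144 8 35.2; side 150 7 35.5; side 156 5 36.0; side 162 5 122.2; side 168 56 40.7; side 174 39 47.3; 
tab X [163.2 169.7 179.3]
top 84 16 50.4; top 90 6 48.4; top 96 3 25.2; top 108 7 445.4; top 114 26 442.6; top 120 21 440.7; top 126 37 435.5; top 132 36 413.1; top 138 44 405.9; top 144 87 287.3; top 150 42 411.2; top 156 38 413.0; top 162 33 413.4; top 168 37 413.3; top 174 36 414.0; 
tab X None
```

View pics/z_side.png

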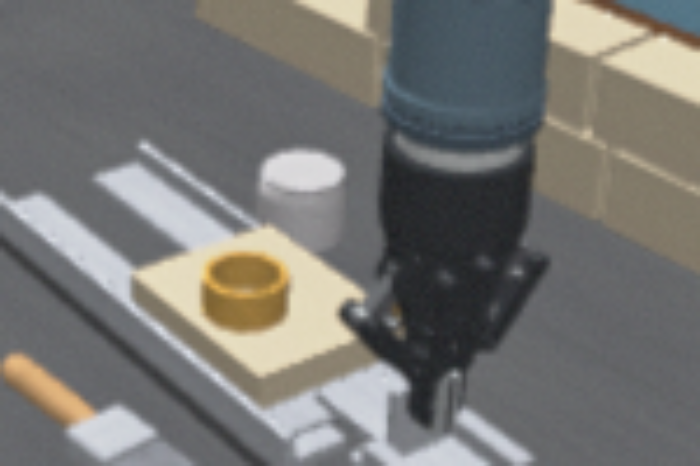

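The crop shows the board level in its notches with the collar standing on it at (245,290), and the fingers at the tab at (425,400). Depth puts the tongue (z about 35 mm) forward to x≈99, and the lip runs from 89 to 114, so the tongue is over it. I'll push gently to check that it has reached its stop.

apply_moves(
  moves=[
    {"jaw":0,"offset":[0.5,0,0],"rot":[0,0,0]},
    {"jaw":0,"offset":[0.5,0,0],"rot":[0,0,0]},
    {"jaw":0,"offset":[0.5,0,0],"rot":[0,0,0]},
    {"jaw":0,"offset":[0,0,0],"rot":[0,0,0]},
    {"jaw":0,"offset":[0,0,0],"rot":[0,0,0]},
  ],
)

```text
time_s: 17.65
eef_pos: [0.5623, -0.2513, 0.0534]
eef_rot: [0.001, 0.736, 0.677, -0.001]
wrist_force: [-0.8, -11.2, -3.9]
opening: -0.002
grasp_force: 4.9
```

apply_moves(
  moves=[
    {"jaw":0,"offset":[-4,0,0],"rot":[0,0,0]},
    {"jaw":0,"offset":[-12,0,0],"rot":[0,0,0]},
    {"jaw":0,"offset":[-16,0,0],"rot":[0,0,0]},
    {"jaw":0,"offset":[-15,0,0],"rot":[0,0,0]},
    {"jaw":0,"offset":[0,0,-40],"rot":[0,0,0]},
  ],
)

```text
time_s: 18.27
eef_pos: [0.5559, -0.2961, 0.0901]
eef_rot: [-0.004, 0.737, 0.676, -0.001]
wrist_force: [0.4, -0.3, 0.7]
opening: 0.004
grasp_force: 0.0
```

apply_moves(
  moves=[
    {"jaw":0,"offset":[0,0,-55],"rot":[0,0,0]},
    {"jaw":0,"offset":[0,0,-55],"rot":[0,0,0]},
    {"jaw":0,"offset":[-50,0,0],"rot":[0,0,0]},
    {"jaw":0,"offset":[-50,0,0],"rot":[0,0,0]},
    {"jaw":0,"offset":[-40,0,0],"rot":[0,0,0]},
  ],
)

```text
time_s: 18.9
eef_pos: [0.5461, -0.438, 0.2036]
eef_rot: [0.0, 0.736, 0.677, -0.0]
wrist_force: [0.3, -0.7, 0.2]
opening: 0.0
grasp_force: 0.0
```

```bash
python3 - <<'E'
from h import *
O=np.array([.5794,-.0712]);f=np.array([-.0863,-.9963]);g=np.array([.9963,-.0863])
def an(c,w,n):
    X=(w[...,:2]-O)@f*1000;Y=(w[...,:2]-O)@g*1000;Z=w[...,2]*1000
    q=(abs(Y)<16)&(Z>60)&(Z<80)&(X>130)&(X<230)
    print(n,c,"tab",int(q.sum()),np.round(np.percentile(X[q],[0,10,50,90,100]),1))
    q=(abs(Y)<16)&(Z>31)&(Z<40)&(X>90)&(X<190);print("  tongue X",np.round(np.percentile(X[q],[0,3,97,100]),1),np.round(np.median(Z[q]),1))
    q=(abs(Y)<50)&(Z>46)&(Z<53)&(X>-60)&(X<130);print("  brick",np.round(np.percentile(X[q],[.5,99.5]),1) if q.any() else 0)
for c in("side","top"):
    an(c,np.load(c+".npy"),"before")
    im,d=ctrl.camera(c);an(c,cloud(c,d),"after")
    cv2.imwrite(f"pics/f_{c}.png",cv2.resize(im[155:250,190:380,::-1],(760,380)))
o=ctrl.get_obs();print(o["eef_pos"],o["time_s"])
E
python3 chk.py
```

```text
before side tab 63 [193.2 195.2 199.7 201.2 201.8]
  tongue X [130.4 132.3 182.8 186.3] 35.1
  brick [-58.6 -20.5]
after side tab 58 [162.7 164.1 169.2 170.8 172.1]
  tongue X [ 90.   90.8 170.6 173.3] 35.6
  brick [-44.   91.6]
before top tab 34 [191.5 191.8 195.  198.7 199.5]
  tongue X [129.4 130.4 188.2 189.8] 35.9
  brick [-44.2 -25.7]
after top tab 32 [161.4 161.8 165.  168.3 170.1]
  tongue X [ 99.4 101.3 160.3 182.4] 36.0
  brick [-45.1  88.4]
[ 0.54496061 -0.44052451  0.20302045] 19.0
side -35 16 48.8; side -20 10 49.8; side -5 9 49.0; side 10 13 49.6; side 25 20 49.2; side 40 19 49.3; side 55 23 48.7; side 70 23 49.7; side 85 65 44.2; side 100 14 24.9; 
block ((23.419483184814453, 1.2499046325683594), (136.4548797607422, 105.00129699707031), 0.08901183307170868) z 49.30291220560462
tab [160.6 173.  169.4   1.5]
collar ((29.060989379882812, -16.48272705078125), (49.33073043823242, 51.238521575927734), 53.702430725097656) 76.59854438951443
top -50 30 20.4; top -35 29 50.5; top -20 30 49.4; top -5 31 50.2; top 10 32 49.5; top 25 32 50.1; top 40 31 50.2; top 55 31 49.9; top 70 32 49.4; top 85 28 49.2; top 100 29 24.9; top 115 26 22.5; 
block ((27.576950073242188, 0.9093894958496094), (106.04096984863281, 146.9119873046875), 89.8697280883789) z 49.97439182835295
tab [161.4 169.4 164.9  -0.4]
collar ((27.485414505004883, -17.992145538330078), (50.464515686035156, 50.426513671875), 35.45674133300781) 78.51416620477343
19.1 [0.08825611 0.62672612 0.6129937 ] [ 0.54601464 -0.43641154  0.20276146]
```

View pics/f_top.png

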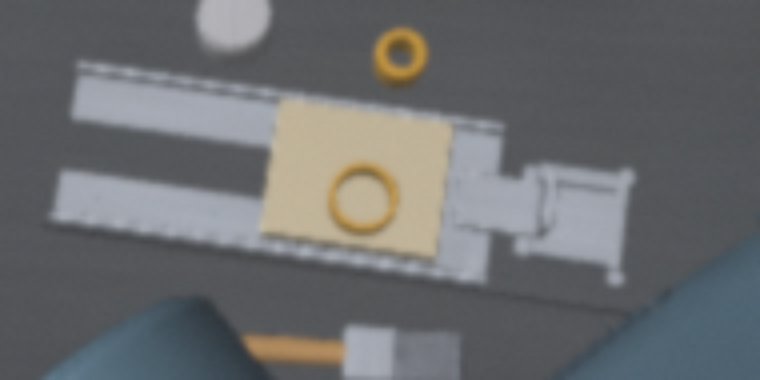

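View pics/f_side.png

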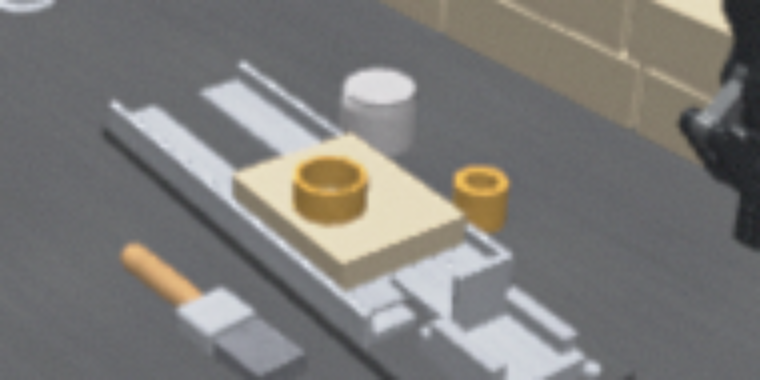

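Both cameras show 30 mm of bolt travel. The tab's start position, about 4.5 mm off in my frame, shows the bolt began slightly forward, so it is now at its stop. In the final views the tongue covers the lip, which shows at (470,200) in the top crop. The board sits flat, the collar stands where it was relative to the board, the bystanders haven't moved and the hand is clear.

```bash
python3 -c "
from bench import ctrl
print(ctrl.hand_in())"
```

```text
the job is handed in; nothing more can be done
None
```

The job is handed in: the board dropped level into its notches, the bolt is pushed to its stop over the front lip, the collar still stands untouched, and the hand is clear, after about 19 s of the 64 s allowed (no verdict returned).

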